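Shut the parts drawer and swing its latch across

TASK

With closed fingers or one fingertip, first push the half-open drawer fully home, then push the steel latch arm on top of the drawer unit round, either way, until its hooked end stands in front of the keeper tab in the middle of the drawer front, pointing straight out over the brass pull. Only push, gently: do not grip anything. Leave the lens, lamp socket, reflector and spanner where they are.

Things in the scene. Friction and masses are not known exactly. Their poses are not given: they have to be found in the camera images.
- cabinet: Dark steel drawer unit fixed on the shelf, 220 deep (x) by 240 wide (y) by 75 high. Origin on the shelf surface directly under the latch pivot, mid-width; the unit's +x points to its rear, its front edge is at x = -80 and its rear at x = +140, y = -120 to +120, flat top at z = 75 (mm, own frame). It stands at a different place and yaw each time; yaw 0 has its front facing the robot.
- drawer (a joint): Slide of the shallow aluminium drawer along the unit's -x: metres out of the unit, 0 = fully home (hard stop), at most 0.11. Friction about 2 N; it stays where it is left.
- drawer_face (a point): Centre of the drawer front's outer face, 36 mm above the shelf. The front panel is 236 wide (y), from 6 to 70 mm above the shelf and 10 thick; drawer home puts this face at x = -90 mm in the unit's frame. A round brass pull (22 mm diameter) sticks out 32 mm from this very point; the panel to either side of it is bare and may be pushed.
- keeper (a point): Middle of the top edge of the steel keeper tab (44 wide, 5 thick) that stands up in the middle of the drawer front, 85 mm above the shelf, so 10 mm above the unit's top; moves with the drawer.
- latch (a joint): Turn of the latch arm about its upright pivot, radians, counterclockwise from above. At 0 (and again at 6.283, a full turn) the arm points along the unit's -x, straight out over the middle of the drawer front, hook in front of the keeper; at 1.571 it points to the unit's -y, at 3.142 to its rear (+x), at 4.712 to its +y. Stops at -0.6 and 6.88. Stiff: about 0.07 N m, it stays where it is left.
- latch_pivot (a point): Point on the latch's upright axis at mid-height of the arm, 98 mm above the shelf (23 above the unit's top). Round boss of 28 mm diameter about the axis, topped by a bolt head up to 114 mm above the shelf.
- latch_hook (a point): Outer end of the steel latch arm, 100 mm from the axis, at mid-height of the arm (98 mm above the shelf). The arm is a straight bar 16 wide, from 91 to 105 mm above the shelf (a 16 mm gap under it over the unit's top), 104 long from the axis; a hook 8 by 16 hangs from its end down to 78 mm above the shelf.
- lens_mid (a point): Middle of a loose squat amber glass indicator lens, 42 across and 20 high, standing on the shelf beside the drawer unit (it and the socket may have swapped places).
- socket_mid (a point): Middle of a loose white ceramic lamp socket, a cup 44 across and 48 high, standing on the shelf beside the drawer unit.
- reflector_mid (a point): Middle of a loose black plastic flash reflector, a bowl 104 across and 40 high, on the shelf at the unit's +y side.
- spanner_grip (a point): Middle of the handle of a loose steel spanner, 170 long, lying on the shelf along the unit's -y side.

How it is judged (in metres and radians):
On the way, in this order (a step that is already met when the one before it is completed fails the run):
1. the drawer is pushed fully home, the latch not yet across (value of joint drawer below 0.005 m and not (x of latch_hook in the frame of cabinet below -0.08 m and y of latch_hook in the frame of cabinet between -0.013 and 0.013 m)), for 0.2 s.
2. the latch hook stands in front of the keeper with the drawer home (value of joint drawer below 0.005 m and x of latch_hook in the frame of cabinet below -0.08 m and y of latch_hook in the frame of cabinet between -0.013 and 0.013 m), for 0.2 s.
At the end, for the whole second after the job is handed in: The drawer is within 5 mm of fully home, and the latch hook stands in front of the keeper tab, its middle within 13 mm to either side of the unit's centre line, at rest (all of step 2 and velocity of joint latch between -0.05 and 0.05 rad/s); the robot touches nothing.
It fails at once if the lens is lifted, carried or pushed more than 20 mm away (distance of lens_mid from where it was at the start of the episode above 0.02 m).
It fails at once if the lamp socket is lifted, carried or pushed more than 20 mm away (distance of socket_mid from where it was at the start of the episode above 0.02 m).
It fails at once if the reflector is lifted, carried or pushed more than 20 mm away (distance of reflector_mid from where it was at the start of the episode above 0.02 m).
It fails at once if the spanner is lifted, carried or pushed more than 20 mm away (distance of spanner_grip from where it was at the start of the episode above 0.02 m).
It fails at once if the drawer or the latch is pinched or forced (over 35 N from the fingers) (contact force between the fingers and cabinet above 35 N).
It also fails if it takes over 54 s, if anything falls off the work surface, if the arm or the gripper's body presses on something with over 40 N, if the wrist force passes 120 N, or if a joint passes its speed limit or range.

ROBOT

A 6-joint arm with a two-finger parallel gripper is mounted at the origin on the work surface. World frame = base frame: x ahead of the robot, y to its left, z up, the work surface at z = 0. Lengths are in mm, angles in rad, forces in N, time in s.
With the tool pointing down it reaches from about 425 to 925 mm from the base axis. Payload 12.5 kg.
Tool frame: the origin (TCP) lies at the very end of the fingers, on their centre line; the grasp point (between the pads) lies ctrl.grasp_offset behind it (ctrl.grasp_offset is the distance from the TCP to the grasp point, in mm); z points along the fingers, y is the line along which they close (so a half turn about z gives the same grasp; the last joint's range is limited). The gripper opens to 85 mm and grips with 20 to 120 N. Pads are 22 mm wide; open, the fingers measure 114 mm over their backs; the gripper's body (76 mm by 85 mm) begins 54 mm behind the grasp point. The pads swing forward as they close: fully open they stand 13 mm farther back than shut.
Start: joints at [1.083, 0.491, 1.559, -0, 1.092, -0.106], TCP at [232.854, 580.021, 231.327] pointing down, gripper open.
Joint ranges: [-3.1, 3.1], [-0.84, 2.19], [0.05, 2.79], [-1.13, 4.28], [0.06, 2.93], [-2.69, 2.69]. Speed limits (rad/s): [2.22, 2.22, 2.79, 3.14, 3.14, 3.14].

INTERFACE

Orientations are given as a unit quaternion [x, y, z, w].
In Python, from rig import ctrl gives the robot as it stands. The module is installed in compiled form; this text tells all that it offers.
- The arm moves only by the tool carry_out, never from a script. Its argument "moves" is a list that holds one entry, the list of rows, each a list of 7 numbers: the shift along the tool's x, y, z in m, then the turn, a rotation vector about the tool's x, y, z in rad, then the finger opening in m, from 0 to 0.0854. In form: [[[dx, dy, dz, ax, ay, az, hand], ...]]. A call has exactly 10 rows; each row is the pose to reach, as a shift and turn from the pose commanded when the call began, along the tool's axes at that moment; what a row does not reach only later rows make up. A row lasts 1/12 s, in which the tool goes at most 41.7 mm and 7.16 degrees, less where a joint would pass 70% of its speed; a pose out of reach is approached as far as the arm can. A call with a gripper value outside its range is refused whole. The fingers move at their own pace and stop on an object; the grip force is fixed at half the most. Time passes only in rows, so rows that repeat a pose let the fingers close, or fill a call up. It gives the time, the measured TCP pose, the force, the opening and the grip force at its end, in the units of the state.
- ctrl.observe(): the state, without advancing time (a new reading comes with each control period).
- ctrl.camera(name): name is "scene" or "top" or "wrist"; returns the picture (420x560x3 uint8, red, green, blue); there is no depth.
- ctrl.camera_info(name): a dict with "vfov" (degrees; the focal length in pixels is half the picture's height over the tangent of half this angle, whatever the lens; pixels are square), "cx", "cy" (the principal point, pixels), "R" (3x3) and "t" (3): a world point X has camera coordinates R X + t. Camera axes: x right, y down, z forward; pixel columns grow to the right and rows downward; lengths in mm; the calibration is good to about 2 mm. The wrist camera is an equidistant fisheye: a pixel r from the principal point sees the ray r / f radians off the axis. A picture is of the moment at which its call begins: read the wrist's pose just before it. camera_info takes no time and is no camera call; for the wrist camera it gives the pose at the moment of the call.
- ctrl.finish_job(): hands the job in; it is judged then, once.
The state is a dict: "t": time; "joint_pos": joint angles; "joint_vel": joint speeds; "joint_efforts": joint torques, N m; "tool_pos": TCP position; "tcp_rot": TCP orientation; "ft_force": force on the tool from outside, world axes, zero at the start; "wrist_torque": the same for the moment, N m; "gripper_width": finger opening in mm; "finger_force": force on a finger pad.
Only numpy, scipy, OpenCV 4.12 (cv2) and the standard library are available. Lean on these libraries where they do the work, as an engineer would, in place of code of your own. Each camera call takes 0.05 s, during which the arm holds its last target. There are 200 camera calls.

## Working session

There is one attempt and no reset: what is moved stays moved. The work goes in short steps, Python scripts to look and compute and a tool call to move; the robot and the scene stay as the last step left them, time stands still between calls to the robot, and variables do not carry over. Pictures are saved under pics/ and viewed, at most 10 in all, crops included, and the job is handed in when it is done.

Besides the shell and the picture viewer there is one more tool, called after "Call:" as name(argument=value, ...) on one line, values as JSON. carry_out: Moves the arm, as the interface text tells. Its arguments: {"type":"object","properties":{"moves":{"type":"array","items":{"type":"array","items":{"type":"array","items":{"type":"number"}}}}},"required":["moves"]}

```bash
mkdir -p pics; python3 - <<'E'
from rig import ctrl
import cv2,numpy as np
for n in("top","scene"):
    cv2.imwrite(f"pics/{n}0.png",ctrl.camera(n)[:,:,::-1]); i=ctrl.camera_info(n); print(n,i)
s=ctrl.observe();print(s["t"],s["tool_pos"],s["tcp_rot"],ctrl.grasp_offset,s["gripper_width"])
E
```

```text
top {'vfov': 48.06244905606811, 'cx': 280.57648091697746, 'cy': 223.38457314287223, 'R': array([[ 0.02762936, -0.99922802,  0.02792818],
       [-0.98670334, -0.0317383 , -0.15940264],
       [ 0.16016598, -0.02315264, -0.98681853]]), 't': array([ -7.06027316, 642.11216027, 835.40791045])}
scene {'vfov': 53.731900714300046, 'cx': 274.21069581951906, 'cy': 205.6626994821032, 'R': array([[-0.63627915,  0.77139774, -0.00971429],
       [ 0.61595408,  0.50040096, -0.60844019],
       [-0.46448835, -0.39312136, -0.79354028]]), 't': array([ 398.600828  , -343.63182147, 1325.38699531])}
0.1 [232.74694479 579.82259942 230.80619078] [ 1.89734501e-01  9.81835311e-01 -4.67417631e-04 -1.48326823e-04] 18.700000000000003 84.63766322605132
```

View pics/top0.png

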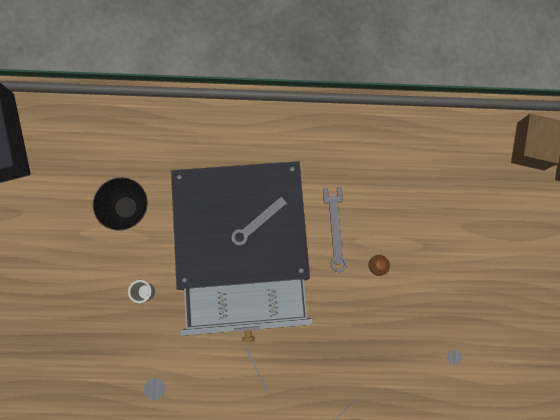

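View pics/scene0.png

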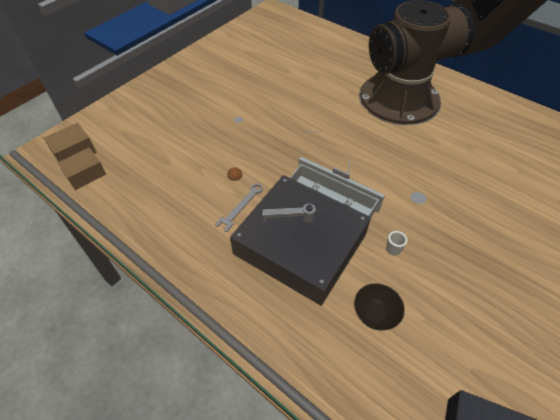

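The top view shows the unit's top corners at about (172,170), (299,163), (309,280) and (177,289). The pivot is at (239,237) and the hook at (283,201), so the arm points to rear and -y. The drawer front is at about (182,331)–(311,321), with the pull at (248,336). The socket is at (140,292), the reflector at (120,204), the lens at (379,265) and the spanner around (337,230).

```bash
cat > h.py <<'E'
from rig import ctrl
import numpy as np
from scipy.spatial.transform import Rotation as Ro
def ray(n,px,z):
    i=ctrl.camera_info(n); f=210/np.tan(np.radians(i["vfov"]/2))
    d=i["R"].T@np.array([(px[0]-i["cx"])/f,(px[1]-i["cy"])/f,1]); c=-i["R"].T@i["t"]
    return c+d*(z-c[2])/d[2]
E
python3 - <<'E'
from h import *
np.set_printoptions(precision=1,suppress=True)
C=np.array([ray("top",p,75)[:2] for p in [(172,170),(299,163),(309,280),(177,289)]])
M=np.array([(140,120),(140,-120),(-80,-120),(-80,120)],float)
print(C)
a=M-M.mean(0);b=C-C.mean(0)
yaw=np.arctan2((a[:,0]*b[:,1]-a[:,1]*b[:,0]).sum(),(a*b).sum())
R=np.array([[np.cos(yaw),-np.sin(yaw)],[np.sin(yaw),np.cos(yaw)]])
o=C.mean(0)-R@M.mean(0);print("yaw",yaw,"o",o,"res",M@R.T+o-C)
L=lambda q:R.T@(q[:2]-o)
p=ray("top",(239,237),112);k=ray("top",(283,201),105)
print("pivot",p,L(p),"hook",L(k),"angle",np.arctan2(*-(L(k)-L(p))[::-1])%6.28)
for n,q,z in[("faceL",(182,331),70),("faceR",(311,322),70),("pull",(248,340),36),("lens",(379,265),10),("socket",(140,292),48),("sp",(338,265),5),("sp2",(333,188),5),("refl",(120,204),40)]:
    w=ray("top",q,z);print(n,w,L(w))
s=ctrl.observe();print(Ro.from_quat(s["tcp_rot"]).as_matrix())
E
```

```text
[[732.  216.8]
 [753.9 -18.7]
 [536.6 -41.4]
 [513.9 193.9]]
yaw 0.09898396598119587 o [604.3  84.7] res [[-0.3  1.1]
 [ 1.5 -2.2]
 [-0.1 -1.2]
 [-1.1  2.3]]
pivot [605.9  85.3 112. ] [1.7 0.4] hook [ 61.9 -81.1] angle 2.2078305013246466
faceL [440.8 181.5  70. ] [-153.1  112.5]
faceR [462.4 -46.7  70. ] [-154.2 -116.8]
pull [425.4  65.7  36. ] [-179.9   -1.3]
lens [ 572.5 -183.7   10. ] [ -58.1 -263.9]
socket [507.  266.1  48. ] [-78.9 190.1]
sp [ 570.5 -103.9    5. ] [ -52.2 -184.4]
sp2 [725.2 -92.6   5. ] [ 102.8 -188.4]
refl [671.4 318.4  40. ] [ 89.9 225.9]
[[-0.9  0.4 -0. ]
 [ 0.4  0.9 -0. ]
 [ 0.  -0.  -1. ]]
```

Call:
carry_out(moves=[[[-0.028,-0.029,0,0,0,-0.06,0],[-0.056,-0.058,0,0,0,-0.12,0],[-0.084,-0.087,0,0,0,-0.18,0],[-0.112,-0.116,0,0,0,-0.24,0],[-0.14,-0.145,0,0,0,-0.3,0],[-0.168,-0.174,0,0,0,-0.36,0],[-0.197,-0.202,0,0,0,-0.42,0],[-0.225,-0.231,0,0,0,-0.48,0],[-0.253,-0.26,0,0,0,-0.48,0],[-0.282,-0.289,0,0,0,-0.48,0]]])

```text
t: 0.93
tool_pos: [387.0, 204.9, 231.3]
tcp_rot: [-0.049, 0.999, 0.0, -0.0]
ft_force: [1.5, 1.1, -0.6]
gripper_width: -0.3
finger_force: 0.0
```

Call:
carry_out(moves=[[[-0.009,-0.035,0,0,0,0,0],[-0.018,-0.07,0,0,0,0,0],[-0.025,-0.096,0,0,0,0,0],[-0.025,-0.096,0.04,0,0,0,0],[-0.025,-0.096,0.08,0,0,0,0],[-0.025,-0.096,0.12,0,0,0,0],[-0.025,-0.096,0.16,0,0,0,0],[-0.025,-0.096,0.191,0,0,0,0],[-0.025,-0.096,0.191,0,0,0,0],[-0.025,-0.096,0.191,0,0,0,0]]])

```text
t: 1.77
tool_pos: [420.5, 113.6, 39.6]
tcp_rot: [-0.049, 0.999, -0.0, -0.002]
ft_force: [0.8, -0.1, 0.1]
gripper_width: -0.4
finger_force: 0.0
```

```bash
python3 - <<'E'
from h import *
import cv2
s=ctrl.observe();print(s["tool_pos"],s["ft_force"])
d=s["tool_pos"][:2]-[604.5,85];c,t=np.cos(.099),np.sin(.099);print(c*d[0]+t*d[1],-t*d[0]+c*d[1])
a=ctrl.camera("scene");b=ctrl.camera("wrist")
cv2.imwrite("pics/a1.png",np.hstack([cv2.resize(a[100:320,180:460],(420,330)),cv2.resize(b,(370,330))])[:,:,::-1])
E
```

```text
[420.53848442 113.59439687  39.64964688] [ 0.79615163 -0.09817881  0.10894657]
-180.23452486713452 46.63683944405197
```

View pics/a1.png

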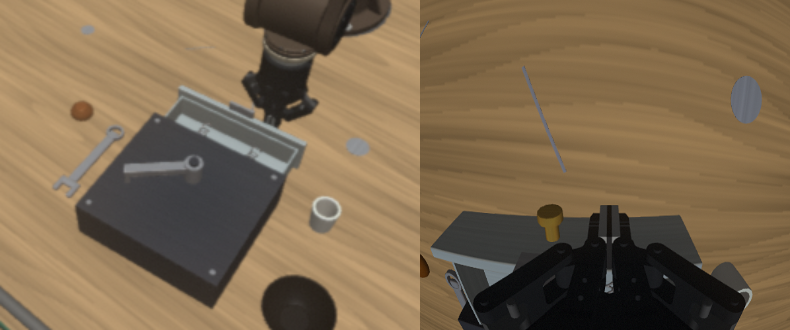

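The closed fingers stand in front of the bare panel, on the +y side of the brass pull, which is at (549,220) in the wrist half. Now I push gently.

Call:
carry_out(moves=[[[-0.006,0,0,0,0,0,0],[-0.012,0,0,0,0,0,0],[-0.018,0,0,0,0,0,0],[-0.025,0,0,0,0,0,0],[-0.032,0,0,0,0,0,0],[-0.04,0,0,0,0,0,0],[-0.048,0,0,0,0,0,0],[-0.056,0,0,0,0,0,0],[-0.062,0,0,0,0,0,0],[-0.066,0,0,0,0,0,0]]])

```text
t: 2.7
tool_pos: [487.8, 120.3, 40.2]
tcp_rot: [-0.049, 0.999, 0.0, 0.0]
ft_force: [-2.1, 0.5, 1.9]
gripper_width: -0.1
finger_force: 0.9
```

Call:
carry_out(moves=[[[-0.001,0,0,0,0,0,0],[-0.002,0,0,0,0,0,0],[-0.003,0,0,0,0,0,0],[-0.004,0,0,0,0,0,0],[-0.005,0,0,0,0,0,0],[-0.006,0,0,0,0,0,0],[-0.007,0,0,0,0,0,0],[-0.008,0,0,0,0,0,0],[-0.009,0,0,0,0,0,0],[-0.009,0,0,0,0,0,0]]])

```text
t: 3.53
tool_pos: [496.1, 121.1, 40.3]
tcp_rot: [-0.049, 0.999, 0.0, 0.0]
ft_force: [0.1, -0.3, 0.6]
gripper_width: -0.2
finger_force: 0.4
```

Call:
carry_out(moves=[[[-0.0005,0,0,0,0,0,0],[-0.001,0,0,0,0,0,0],[-0.0015,0,0,0,0,0,0],[-0.002,0,0,0,0,0,0],[-0.0025,0,0,0,0,0,0],[-0.003,0,0,0,0,0,0],[-0.0035,0,0,0,0,0,0],[-0.004,0,0,0,0,0,0],[-0.004,0,0,0,0,0,0],[-0.004,0,0,0,0,0,0]]])

```text
t: 4.37
tool_pos: [500.0, 121.4, 40.3]
tcp_rot: [-0.049, 0.999, 0.0, 0.0]
ft_force: [-1.8, 0.2, 0.4]
gripper_width: -0.0
finger_force: 0.5
```

```bash
python3 - <<'E'
from h import *
import cv2
s=ctrl.observe();print(s["tool_pos"],s["ft_force"])
a=ctrl.camera("top");b=ctrl.camera("wrist")
cv2.imwrite("pics/a2.png",np.hstack([cv2.resize(a[140:360,100:380],(420,330),interpolation=cv2.INTER_CUBIC),cv2.resize(b,(370,330))])[:,:,::-1])
E
```

```text
[499.95900208 121.42629419  40.31405371] [-1.80860877  0.22922495  0.39757372]
```

View pics/a2.png

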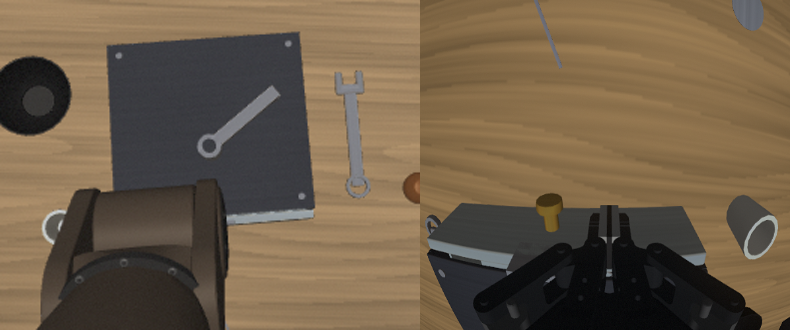

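The drawer front is nearly flush, with a thin strip still visible at about (270,217), and the hard stop has not been reached. I continue in small steps.

Call:
carry_out(moves=[[[-0.0005,0,0,0,0,0,0],[-0.001,0,0,0,0,0,0],[-0.0015,0,0,0,0,0,0],[-0.002,0,0,0,0,0,0],[-0.0025,0,0,0,0,0,0],[-0.003,0,0,0,0,0,0],[-0.003,0,0,0,0,0,0],[-0.003,0,0,0,0,0,0],[-0.003,0,0,0,0,0,0],[-0.003,0,0,0,0,0,0]]])

```text
t: 5.3
tool_pos: [501.6, 121.6, 40.3]
tcp_rot: [-0.049, 0.999, -0.0, -0.001]
ft_force: [-8.3, -0.7, 5.0]
gripper_width: 0.0
finger_force: 3.9
```

The force rise to 8 N at the expected x means the drawer is home. I back off, rise, and go over behind the latch arm.

Call:
carry_out(moves=[[[0.015,0,0,0,0,0,0],[0.025,0,-0.03,0,0,0,0],[0.025,0,-0.07,0,0,0,0],[0.025,0,-0.11,0,0,0,0],[-0.008,-0.013,-0.11,0,0,0,0],[-0.041,-0.027,-0.11,0,0,0,0],[-0.074,-0.041,-0.11,0,0,0,0],[-0.107,-0.055,-0.11,0,0,0,0],[-0.14,-0.068,-0.11,0,0,0,0],[-0.171,-0.081,-0.11,0,0,0,0]]])

```text
t: 6.13
tool_pos: [682.9, 57.1, 150.4]
tcp_rot: [-0.049, 0.999, -0.0, 0.001]
ft_force: [-0.5, -0.0, -0.3]
gripper_width: -0.3
finger_force: 0.0
```

```bash
cat >> h.py <<'E'
import cv2
def look(name):
    s=ctrl.observe();d=s["tool_pos"][:2]-[604.5,85];c,t=np.cos(.099),np.sin(.099)
    print("local",c*d[0]+t*d[1],-t*d[0]+c*d[1],s["tool_pos"],s["ft_force"])
    a=ctrl.camera("top");b=ctrl.camera("wrist")
    cv2.imwrite(f"pics/{name}.png",np.hstack([cv2.resize(a[140:360,100:380],(400,314),interpolation=cv2.INTER_CUBIC),cv2.resize(b,(400,314))])[:,:,::-1])
E
python3 -c "from h import *;look('a3')"
```

```text
local 75.2770493811188 -35.53941432301312 [682.92111292  57.07486469 150.42552195] [-0.51649218 -0.00941275 -0.31107447]
```

View pics/a3.png

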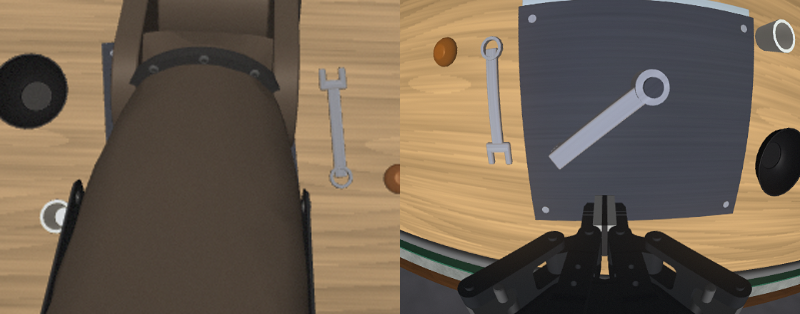

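In the wrist half, the latch arm runs from the pivot (652,87) to the hook (557,162), with the fingers on its rear side and clear of it. I go down to z≈89 and approach.

Call:
carry_out(moves=[[[0,0,0.02,0,0,0,0],[0,0,0.04,0,0,0,0],[0,0,0.055,0,0,0,0],[0,0,0.061,0,0,0,0],[0,0,0.061,0,0,0,0],[0.003,-0.001,0.061,0,0,0,0],[0.006,-0.003,0.061,0,0,0,0],[0.009,-0.004,0.061,0,0,0,0],[0.012,-0.006,0.061,0,0,0,0],[0.014,-0.007,0.061,0,0,0,0]]])

```text
t: 7.07
tool_pos: [667.6, 49.2, 90.1]
tcp_rot: [-0.049, 0.999, -0.0, 0.001]
ft_force: [1.9, 1.3, 1.1]
gripper_width: 0.2
finger_force: 0.6
```

Call:
carry_out(moves=[[[0.004,-0.005,0,0,0,0,0],[0.008,-0.01,0,0,0,0,0],[0.013,-0.014,0,0,0,0,0],[0.018,-0.018,0,0,0,0,0],[0.023,-0.021,0,0,0,0,0],[0.028,-0.024,0,0,0,0,0],[0.034,-0.027,0,0,0,0,0],[0.04,-0.029,0,0,0,0,0],[0.046,-0.03,0,0,0,0,0],[0.051,-0.031,0,0,0,0,0]]])

```text
t: 7.9
tool_pos: [619.3, 13.5, 89.4]
tcp_rot: [-0.049, 0.999, 0.0, 0.0]
ft_force: [0.5, 1.1, -0.4]
gripper_width: -0.2
finger_force: 0.6
```

Call:
carry_out(moves=[[[0.005,-0.001,0,0,0,0,0],[0.01,-0.001,0,0,0,0,0],[0.015,-0.001,0,0,0,0,0],[0.02,-0.0005,0,0,0,0,0],[0.026,0,0,0,0,0,0],[0.031,0.001,0,0,0,0,0],[0.036,0.003,0,0,0,0,0],[0.041,0.005,0,0,0,0,0],[0.047,0.008,0,0,0,0,0],[0.052,0.0115,0,0,0,0,0]]])

```text
t: 8.73
tool_pos: [566.4, 20.2, 89.3]
tcp_rot: [-0.049, 0.999, 0.0, -0.0]
ft_force: [1.1, 0.2, 1.6]
gripper_width: -0.1
finger_force: 0.6
```

```bash
python3 -c "from h import *;look('a4')"
```

```text
local -44.34484757715444 -60.68206634558504 [566.370003    20.23209119  89.30540089] [1.08837304 0.15041707 1.59972533]
```

View pics/a4.png

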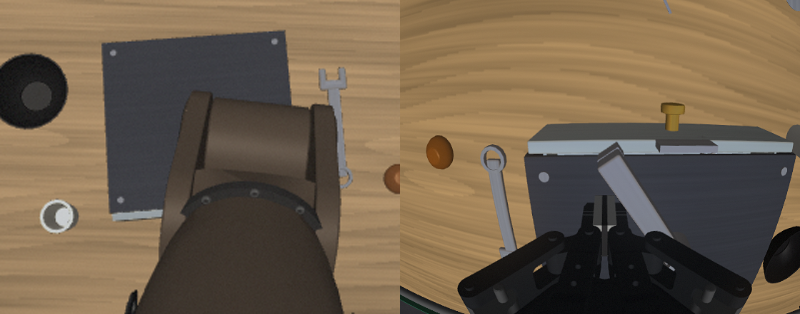

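The wrist half shows the arm swung to the front with its end at (608,155), now near the keeper at (687,147). The drawer is still home. I continue.

Call:
carry_out(moves=[[[0.004,0.0035,0,0,0,0,0],[0.0075,0.007,0,0,0,0,0],[0.011,0.0105,0,0,0,0,0],[0.014,0.014,0,0,0,0,0],[0.0165,0.017,0,0,0,0,0],[0.0185,0.02,0,0,0,0,0],[0.02,0.023,0,0,0,0,0],[0.021,0.0255,0,0,0,0,0],[0.022,0.027,0,0,0,0,0],[0.022,0.027,0,0,0,0,0]]])

```text
t: 9.67
tool_pos: [542.3, 45.1, 89.3]
tcp_rot: [-0.049, 0.999, 0.0, -0.0]
ft_force: [0.9, 0.2, -0.3]
gripper_width: -0.1
finger_force: 0.0
```

```bash
python3 -c "from h import *;look('a5')"
```

```text
local -65.88967556657553 -33.59793596972603 [542.25371813  45.05414863  89.26514195] [ 0.88594163  0.15420355 -0.29141791]
```

View pics/a5.png

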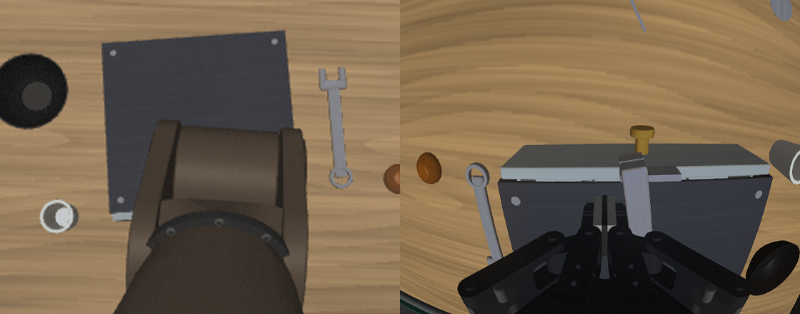

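The arm's end is at about (632,160), just short of the pull and keeper centre line at (642,140). I measure the remaining angle by casting wrist rays.

```bash
cat >> h.py <<'E'
def wray(px,z):
    i=ctrl.camera_info("wrist"); f=210/np.tan(np.radians(i["vfov"]/2))
    u=np.array([px[0]-i["cx"],px[1]-i["cy"]]);r=np.hypot(*u);th=r/f
    d=i["R"].T@np.array([*(u/r*np.sin(th)),np.cos(th)]);c=-i["R"].T@i["t"]
    w=(c+d*(z-c[2])/d[2])[:2]-[604.5,85];k,t=np.cos(.099),np.sin(.099)
    return np.array([k*w[0]+t*w[1],-t*w[0]+k*w[1]]).round(1)
def W(x,y): return ((x-400)*1.4,y*420/314)
E
python3 - <<'E'
from h import *
for n,p,z in[("endL",(620,164),105),("endR",(647,163),105),("nearR",(651,236),105),("nearL",(630,236),105),("pull",(642,127),47),("keepR",(681,170),85),("bolt1",(516,201),75),("bolt2",(758,195),75),("faceL",(501,166),70),("faceR",(770,163),70)]:print(n,wray(W(*p),z))
E
```

```text
endL [-102.2  -24.6]
endR [-102.8   -8.6]
nearR [-51.4  -1.6]
nearL [-52.  -16.3]
pull [-111.3   -2.9]
keepR [-90.2  20.6]
bolt1 [ -60.  -105.7]
bolt2 [-61.3 105.6]
faceL [ -87.1 -116.6]
faceR [-89.  115.9]
```

Call:
carry_out(moves=[[[0.0005,0.0015,0,0,0,0,0],[0.001,0.003,0,0,0,0,0],[0.0015,0.0045,0,0,0,0,0],[0.002,0.006,0,0,0,0,0],[0.002,0.0075,0,0,0,0,0],[0.002,0.0085,0,0,0,0,0],[0.002,0.0095,0,0,0,0,0],[0.002,0.0105,0,0,0,0,0],[0.002,0.011,0,0,0,0,0],[0.002,0.011,0,0,0,0,0]]])

```text
t: 10.6
tool_pos: [539.4, 55.6, 89.2]
tcp_rot: [-0.049, 0.999, 0.0, -0.0]
ft_force: [0.3, 0.2, -0.4]
gripper_width: 0.2
finger_force: 0.1
```

```bash
python3 -c "from h import *;look('a6')"
```

```text
local -67.72603028859223 -22.779601212358834 [539.35708863  55.63800913  89.24699811] [ 0.27500188  0.22688245 -0.39862422]
```

View pics/a6.png

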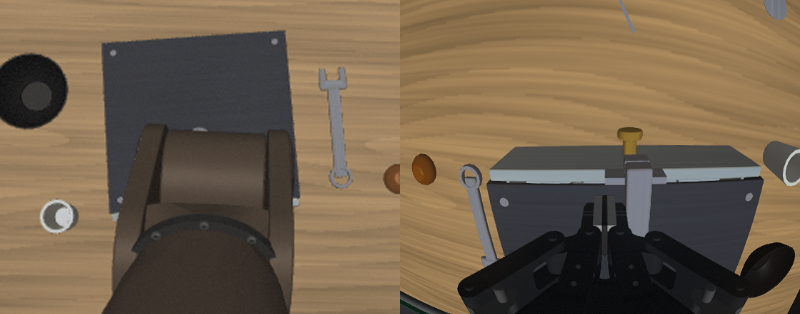

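The arm end spans about (624–652,169), over the keeper at (605–667,174), with the pull at (629,135). I check this numerically.

```bash
python3 - <<'E'
from h import *
for n,p,z in[("endL",(624,170),105),("endR",(652,169),105),("nearR",(650,235),105),("keepL",(605,170),85),("keepR",(667,170),85),("pull",(629,130),47),("faceL",(489,169),70),("faceR",(762,164),70)]:print(n,wray(W(*p),z))
E
```

```text
endL [-100.3  -11.1]
endR [-100.9    5.7]
nearR [-54.    8.6]
keepL [-92.3 -22.3]
keepR [-92.   21.1]
pull [-110.5   -2.6]
faceL [ -86.2 -117.4]
faceR [-89.9 117.1]
```

The hook is about 2.5 mm off centre, within tolerance. I retreat sideways and then up.

Call:
carry_out(moves=[[[0,-0.006,0,0,0,0,0],[0,-0.014,0,0,0,0,0],[0,-0.022,0,0,0,0,0],[0,-0.025,-0.02,0,0,0,0],[0,-0.025,-0.05,0,0,0,0],[0,-0.025,-0.08,0,0,0,0],[0,-0.025,-0.11,0,0,0,0],[0,-0.025,-0.13,0,0,0,0],[0,-0.025,-0.13,0,0,0,0],[0,-0.025,-0.13,0,0,0,0]]])

```text
t: 11.53
tool_pos: [542.1, 29.9, 220.1]
tcp_rot: [-0.049, 0.999, -0.0, 0.001]
ft_force: [0.5, 0.6, 0.0]
gripper_width: 0.1
finger_force: 0.0
```

```bash
python3 -c "from h import *;look('a7')"
```

```text
local -67.4960411940167 -48.69136430860676 [542.14702782  29.8758547  220.11625   ] [0.47843651 0.56221191 0.02011016]
```

View pics/a7.png

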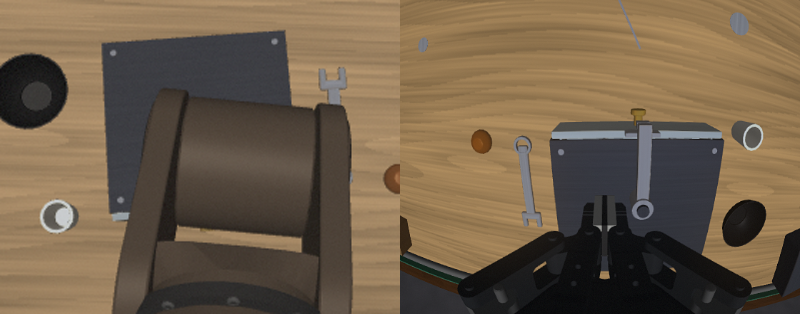

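The latch arm points straight out from (643,210) to (645,124) over the keeper. The drawer is home, the loose things are undisturbed and the tool is clear, so I hand in.

```bash
python3 -c "from rig import ctrl;print(ctrl.finish_job())"
```

```text
the job is handed in; nothing more can be done
None
```

The drawer is fully home, the latch hook stands in front of the keeper about 2.5 mm off the centre line, and the job was handed in at about 11.6 s with the loose items undisturbed; no verdict came back.

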